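# Find the pitch leaf that fits the lead screw

## Robot

A 6-joint arm with a two-finger parallel gripper is mounted at the origin on the work surface. World frame = base frame: x ahead of the robot, y to its left, z up, the work surface at z = 0. Lengths are in m, angles in rad, forces in N, time in s.
With the tool pointing down it reaches from about 0.375 to 0.925 m from the base axis. Payload 5.7 kg.
Tool frame: the origin (TCP) lies at the very end of the fingers, on their centre line; the grasp point (between the pads) lies 19 mm behind it; y points along the fingers, x is the direction in which the jaws open and shut, and the axes are right-handed (so a half turn about y gives the same grasp; the last joint's range is limited). The gripper opens to 85 mm and grips with 20 to 120 N. Pads are 22 mm wide; open, the fingers measure 114 mm over their backs; the gripper's body (76 mm by 85 mm) begins 54 mm behind the grasp point. The pads swing forward as they close: fully open they stand 13 mm farther back than shut.
Start: joints at [-1.319, 0.359, 1.51, -0, 1.272, -0.115], TCP at [0.215, -0.56, 0.231] pointing down, gripper open.
Joint ranges: [-2.97, 2.97], [-1.01, 2.36], [0.21, 2.38], [-0.96, 4.11], [0.2, 2.71], [-2.98, 2.98]. Speed limits (rad/s): [2.39, 2.39, 3.14, 3.14, 3.14, 3.14].

## Interface

Orientations are given as a 3x3 rotation matrix whose columns are the frame's x, y, z axes.
In Python, from rig import manip, imaging gives the robot as it stands.
- The arm moves only by the tool jog_arm, never from a script. Its argument "rows" is one flat list of numbers, 4 for each row, row after row: the shift along the tool's x, y, z in mm, then the turn about the tool's y in degrees. A call has 1 to 8 rows; each row is the pose to reach, as a shift and turn from the pose commanded when the call began, along the tool's axes at that moment; what a row does not reach only later rows make up. A row lasts 1/12 s, in which the tool goes at most 41.7 mm and 7.16 degrees, less where a joint would pass 70% of its speed; a pose out of reach is approached as far as the arm can. A call with a gripper value outside its range is refused whole. "jaw" is the opening, from 0 (shut) to 1 (fully open), set as the call begins (left out, the last holds). The fingers move at their own pace and stop on an object; "grip_force" is the grip in N (left out, the last holds). Time passes only in rows, so rows that repeat a pose let the fingers close. It gives the time, the measured TCP pose, the force and the opening at its end, in the units of the state.
- manip.read_state(): the state, without advancing time (a new reading comes with each control period).
- imaging.get_image(name): name is "side" or "top"; returns a dict with "image" (420x560x3 uint8, red, green, blue), "z_map" (420x560 float32, m along the optical axis (not along the pixel's ray), 0 where there is no reading), "K" (3x3 intrinsics, pixels), "R" (3x3) and "t" (3): a world point X has camera coordinates R X + t. Camera axes: x right, y down, z forward; pixel columns grow to the right and rows downward; lengths in m; the calibration is good to about 2 mm. A picture is of the moment at which its call begins.
- manip.job_done(): hands the job in, once; it reports no verdict.
The state is a dict: "time_s": time; "joints": joint angles; "qd": joint speeds; "joint_efforts": joint torques, N m; "tcp_pos": TCP position; "tcp_rot": TCP orientation; "wrist_force": force on the tool from outside, world axes, zero at the start; "torque": the same for the moment, N m; "width": finger opening in m.
Only numpy, scipy, OpenCV 4.12 (cv2) and the standard library are available. Lean on these libraries where they do the work, as an engineer would, in place of code of your own. Each camera call takes 0.05 s, during which the arm holds its last target.

## Task

Find out which of the three comb leaves in the rack fits the lead screw under the guide slot of the checking stand: lower a leaf gently through the slot onto the thread, feel along the thread for the grooves, and never press hard or tip a leaf over. Leave the leaf that seats fully standing let go in the slot, fully home on the thread near the middle of the screw, with the other two leaves standing in the rack, and leave everything else alone.

Things in the scene. Friction and masses are not known exactly. Their poses are not given: they have to be found in the camera images.
- stand: Fixed thread-checking stand: aluminium plate 200 (own x) x 250 (y -47 to +203) x 10 mm, blue end blocks 56 mm tall. Origin on the table under the middle of the screw under test, whose axis runs along the stand's x, 34 mm up. Two spare screws lie in black rests at y +115 and +172 mm. The thread under test covers at least x -44 to +44 mm.
- slot (a point): Middle of the stand's guide slot, on the centre line at thread-crest height (52 mm above the table); axes as the stand's. The slot runs along x above the screw (x -75 to +75 mm), 14 mm wide between thin rails from 52 to 70 mm height with flared lips to 73 mm. A leaf lowered through it meets the thread and, let go, stands in it, leaning up to 0.2 rad.
- rack: Fixed grey leaf rack, 245 (own x) x 54 mm, 24 mm tall, origin centre of the underside. Three pockets in line, centres at x -75, 0, +75 mm, each 57 mm long (x) by 13 mm wide (y), floor 6 mm above the table; walls between them 18 mm thick, 18 mm tall. Each holds one leaf at the start in random order; any pocket may take any leaf back.
- leaf_1: Loose comb leaf, blue grip tab. Steel plate 50 (own x) x 10 (y) mm, z 0 to 20; tab 30 x 10 mm, z 20 to 58; 5 mm teeth point down (tips at z -5), pitch 8, 10 or 12 mm. Origin mid of the straight edge between teeth, z up; either way round fits. In the rack its origin is 11 mm up. On the screw under test the right leaf, in step, is fully home with its origin at crest height (52 mm up); with a wrong pitch or out of step it rides at about 57 mm.
- leaf_2: Loose comb leaf, orange grip tab. Steel plate 50 (own x) x 10 (y) mm, z 0 to 20; tab 30 x 10 mm, z 20 to 58; 5 mm teeth point down (tips at z -5), pitch 8, 10 or 12 mm. Origin mid of the straight edge between teeth, z up; either way round fits. In the rack its origin is 11 mm up. Pinch the tab across its thickness, fingertips at z = 24 mm or more, so that they clear the slot's rails.
- leaf_3: Loose comb leaf, green grip tab. Steel plate 50 (own x) x 10 (y) mm, z 0 to 20; tab 30 x 10 mm, z 20 to 58; 5 mm teeth point down (tips at z -5), pitch 8, 10 or 12 mm. Origin mid of the straight edge between teeth, z up; either way round fits. In the rack its origin is 11 mm up. In step on its own thread a leaf has 0.5 to 1 mm of play each way along the screw; slide along to find the step.
- screw_a: Fixed steel lead screw, 36 mm over the crests, thread 5.5 mm deep, pitch 8, 10 or 12 mm (the three differ); origin mid-length on its axis (own x), 34 mm up. One of the three, at random, lies under the slot and is under test; the others are spares. Where the grooves lie along it varies: feel for them.
- screw_b: Fixed steel lead screw, 36 mm over the crests, thread 5.5 mm deep, pitch 8, 10 or 12 mm (the three differ); origin mid-length on its axis (own x), 34 mm up. One of the three, at random, lies under the slot and is under test; the others are spares. Where the grooves lie along it varies: feel for them.
- screw_c: Fixed steel lead screw, 36 mm over the crests, thread 5.5 mm deep, pitch 8, 10 or 12 mm (the three differ); origin mid-length on its axis (own x), 34 mm up. One of the three, at random, lies under the slot and is under test; the others are spares. Where the grooves lie along it varies: feel for them.
- driver: loose screwdriver with a black handle, 170 mm long, lying flat; not part of the job, leave it where it is.
- screw_jar: loose small clear jar with a black cap, 52 mm across, 60 mm tall; not part of the job, leave it where it is.
- clamp_fork: loose aluminium clamping fork, 80 x 30 x 10 mm, lying flat; not part of the job, leave it where it is.
- iris: loose black iris disc, 44 mm across, 12 mm thick, with a small steel lever, lying flat; not part of the job, leave it where it is.
Things that resemble listed ones, but are neither listed nor needed, are in the scene too. What is shaped like the leaf_3 but purple or red is not meant.

How it is judged:
By the outcome, as a careful person would: the job done as asked, in the order asked, and still so for the second after the job is handed in, with the robot touching nothing.
It also fails if it takes over 72 s, if anything falls off the work surface, if the arm or the gripper's body presses on something with over 40 N, if the wrist force passes 120 N, or if a joint passes its speed limit or range.

## Working session

There is one attempt and no reset: what is moved stays moved. The work goes in short steps, Python scripts to look and compute and a tool call to move; the robot and the scene stay as the last step left them, time stands still between calls to the robot, and variables do not carry over. Pictures are saved under pics/ and viewed, and the job is handed in when it is done.

Besides the shell and the picture viewer there is one more tool, called after "Emit:" as a command line: name --argument value ..., lists and objects as JSON in quotes. jog_arm: Moves the arm, as the interface text tells. Its arguments: {"type":"object","properties":{"rows":{"type":"array"},"jaw":{"type":"number"},"grip_force":{"type":"number"}},"required":["rows"]}

```bash
ls; mkdir -p pics
cat > h.py <<'E'
import sys; sys.path.insert(0,'.')
import numpy as np, cv2
from rig import manip, imaging
def snap(n,tag):
    d=imaging.get_image(n); cv2.imwrite(f'pics/{tag}.png',cv2.cvtColor(d['image'],cv2.COLOR_RGB2BGR)); np.savez(f'pics/{tag}.npz',**{k:np.asarray(v) for k,v in d.items()}); return d
def ray(d,u,v,z):
    R,t,K=np.array(d['R']),np.array(d['t']),np.array(d['K'])
    c=-R.T@t; r=R.T@np.linalg.inv(K)@np.array([u,v,1.]); return c+r*(z-c[2])/r[2]
def pt(d,u,v):
    R,t,K=np.array(d['R']),np.array(d['t']),np.array(d['K'])
    z=d['z_map'][int(v),int(u)]; return R.T@(np.linalg.inv(K)@np.array([u,v,1.])*z-t)
def proj(d,X):
    R,t,K=np.array(d['R']),np.array(d['t']),np.array(d['K']); p=K@(R@np.array(X)+t); return p[:2]/p[2]
def cloud(d):
    R,t,K=np.array(d['R']),np.array(d['t']),np.array(d['K']); z=d['z_map']
    v,u=np.mgrid[:z.shape[0],:z.shape[1]]
    P=np.stack([u,v,np.ones_like(u)],-1)@np.linalg.inv(K).T*z[...,None]
    P=(P-t)@R; P[z==0]=np.nan; return P
E
python3 - <<'E'
from h import *
for n in('top','side'):
    d=snap(n,n+'0'); print(n,np.array(d['K']).round(1).tolist(),(-np.array(d['R']).T@d['t']).round(3))
s=manip.read_state(); print(s)
E
```

```text
pics
top [[427.7, 0.0, 279.7], [0.0, 427.7, 215.4], [0.0, 0.0, 1.0]] [ 0.425 -0.085  1.177]
side [[411.4, 0.0, 280.5], [0.0, 411.4, 217.8], [0.0, 0.0, 1.0]] [0.384 0.593 0.611]
{'time_s': 0.1, 'joints': array([-1.31912017e+00,  3.59471067e-01,  1.51136436e+00,  9.12143689e-06,
        1.27253007e+00, -1.15114434e-01]), 'qd': array([-1.31483297e-03,  3.86918575e-04, -6.90251409e-04,  1.05300569e-03,
       -9.35886671e-04, -5.47718683e-06]), 'joint_efforts': array([ 1.34711176e-03, -5.28648305e+01, -2.79350960e+01, -5.36573725e-05,
        4.94505526e-03,  4.69377915e-05]), 'tcp_pos': array([ 0.21499834, -0.55946343,  0.23049971]), 'tcp_rot': array([[ 3.58618461e-01, -4.33041135e-04,  9.33484125e-01],
       [-9.33482566e-01,  1.71915632e-03,  3.58618660e-01],
       [-1.76010177e-03, -9.99998428e-01,  2.12284845e-04]]), 'wrist_force': array([-0.62480446,  0.68151674,  0.11302833]), 'torque': array([-0.01544469, -0.01471341, -0.02914168]), 'width': 0.08511882833267126}
```

View pics/top0.png

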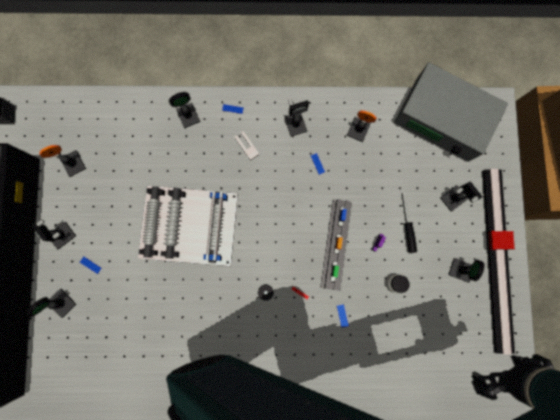

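View pics/side0.png

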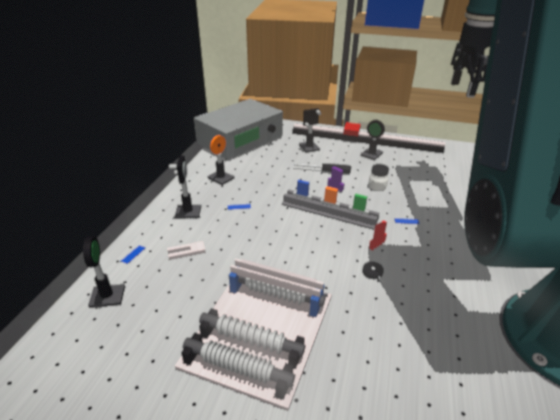

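Run:
```python
from h import *
a=cv2.imread('pics/top0.png'); b=cv2.imread('pics/side0.png')
cv2.imwrite('pics/c1.png',cv2.resize(a[170:290,130:260],None,fx=6,fy=5,interpolation=cv2.INTER_CUBIC)[:600,:780])
cv2.imwrite('pics/c2.png',cv2.resize(a[185:305,280:430],None,fx=5,fy=5,interpolation=cv2.INTER_CUBIC))
cv2.imwrite('pics/c3.png',cv2.resize(b[150:410,170:420],None,fx=2.3,fy=2.3,interpolation=cv2.INTER_CUBIC)[:600])
```

```text
(no output)
```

View pics/c1.png

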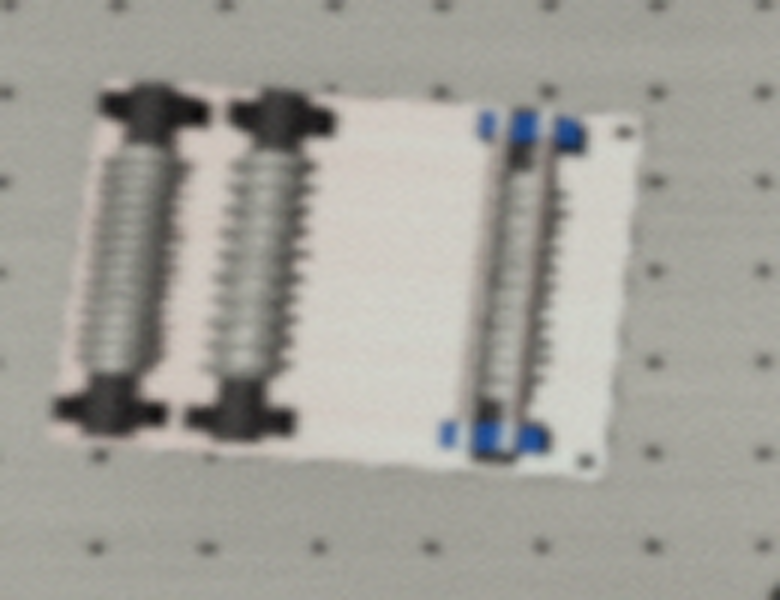

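View pics/c2.png

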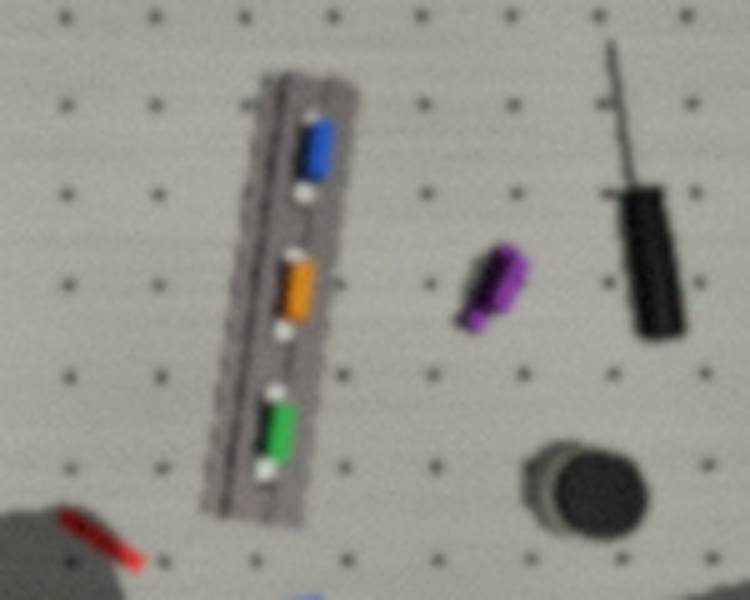

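View pics/c3.png

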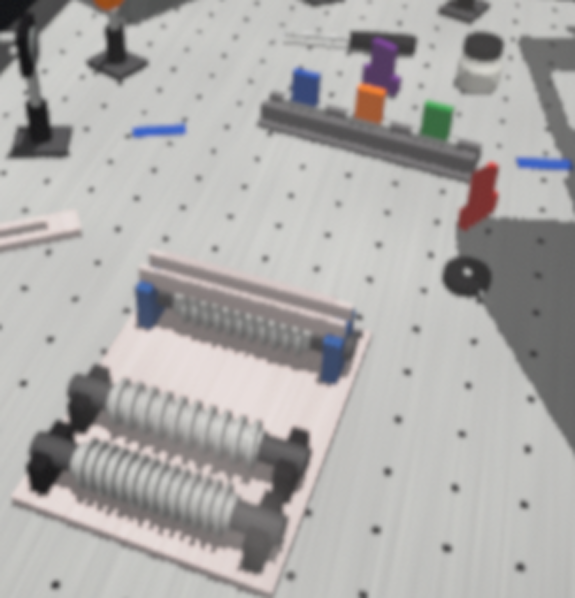

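Run:
```python
from h import *
for n in('top0','side0'):
    d=dict(np.load(f'pics/{n}.npz')); P=cloud(d); im=d['image'].astype(int)
    hsv=cv2.cvtColor(d['image'],cv2.COLOR_RGB2HSV)
    print(n)
    # blocks / tabs
    for nm,lo,hi in (('blue',(105,120,60),(125,255,255)),('orange',(8,130,90),(20,255,255)),('green',(50,120,60),(75,255,255))):
        m=cv2.inRange(hsv,lo,hi); k,l,st,c=cv2.connectedComponentsWithStats(m)
        for i in range(1,k):
            if st[i,4]>12:
                q=P[l==i]; print(nm,st[i].tolist(),c[i].round(1),np.nanmedian(q,0).round(4),'zmax',np.nanpercentile(q[:,2],90).round(3), 'ray72',ray(d,*c[i],.069)[:2].round(4))
    # heights region stand
    sel=(P[...,2]>0.062)&(P[...,2]<0.085)&(P[...,0]>.25)&(P[...,0]<.55)&(P[...,1]>.02)&(P[...,1]<.2)
    q=P[sel]; print('rail pts',len(q)); 
    if len(q): print(q.mean(0).round(4), q.min(0).round(3),q.max(0).round(3))
    sel=(P[...,2]>0.016)&(P[...,2]<0.05)&(P[...,0]>.25)&(P[...,0]<.65)&(P[...,1]>-.35)&(P[...,1]<-.15)
    print('rack pts',sel.sum())
P=cloud(dict(np.load('pics/top0.npz')))
print((P[205:255:4,200:232:2,2]*1000).round(0).astype(int))
```

```text
top0
blue [223, 105, 20, 8, 115] [232.4 108.5] [0.8804 0.0199 0.0028] zmax 0.005 ray72 [0.8543 0.013 ]
blue [311, 154, 13, 20, 123] [317.3 163.4] [ 0.7206 -0.2202  0.0022] zmax 0.005 ray72 [ 0.703  -0.2131]
blue [216, 193, 3, 6, 16] [217.  195.2] [0.6203 0.053  0.0579] zmax 0.06 ray72 [0.6181 0.0516]
blue [223, 194, 4, 6, 18] [224.4 196.7] [0.6163 0.0345 0.0577] zmax 0.059 ray72 [0.614  0.0323]
blue [340, 209, 6, 12, 55] [342.9 214.7] [ 0.5646 -0.2781  0.0694] zmax 0.073 ray72 [ 0.5654 -0.2778]
blue [209, 254, 4, 6, 19] [210.6 256.6] [0.4575 0.0677 0.0574] zmax 0.06 ray72 [0.4582 0.0662]
blue [80, 257, 21, 16, 142] [ 90.  264.6] [0.4396 0.4    0.0024] zmax 0.005 ray72 [0.4397 0.3721]
blue [217, 256, 4, 4, 14] [218.3 257.5] [0.4562 0.0485 0.0573] zmax 0.061 ray72 [0.4557 0.0465]
blue [337, 305, 12, 22, 144] [342.4 315.9] [ 0.2985 -0.2808  0.0028] zmax 0.006 ray72 [ 0.3058 -0.27  ]
orange [537, 86, 23, 8, 142] [547.5  89.2] [ 1.1247 -1.1882 -0.4151] zmax -0.411 ray72 [ 0.9118 -0.8524]
orange [539, 105, 21, 106, 781] [549.9 170. ] [ 0.7827 -1.1673 -0.4156] zmax -0.411 ray72 [ 0.6845 -0.
[... 2100 characters left out ...]
2] [0.55  0.081 0.077]
rack pts 1295
[[12  9 13  9 12 14 71 45 48 50 80 10  7 14 10  9]
 [15 10 15 12 12 73 73 46 44 72 73 45 11 16  9 15]
 [13 15 13 12 12 79 74 45 48 71 60 31  9 11 11 14]
 [15 11 12 15 10 70 65 47 47 70 37 12 12 12 11 15]
 [13 14 13 13 13 73 61 49 53 72 39 13 14 14 16  9]
 [12 13 13 12 10 71 46 51 50 75 35 10 17 11 13 11]
 [11 12 15 12 75 70 44 50 71 74 14 15 14  9 11 14]
 [14 13 10 12 74 66 47 51 72 60 15 13 10 11 10 15]
 [ 9 12 12 10 76 67 52 49 73 42 13 14 14  8 12 11]
 [12 18 15 10 76 54 53 50 74 47 10 12 14 12 12 12]
 [10 10 14 12 71 53 56 54 78 45 38 13  9 14 11  9]
 [11 10 12 75 76 48 49 72 75  9 15 11 12 12 13 16]
 [15 12 11 76 70 43 42 75 60 12 13 11 14 12 14 12]]
```

Run:
```python
from h import *
for n in('top0','side0'):
    d=dict(np.load(f'pics/{n}.npz')); P=cloud(d)
    sel=(P[...,2]>0.064)&(P[...,2]<0.085)&(P[...,0]>.40)&(P[...,0]<.68)&(P[...,1]>.01)&(P[...,1]<.2)
    v,u=np.nonzero(sel)
    q=np.array([ray(d,a,b,.072) for a,b in zip(u,v)])[:,:2]
    yaw=-.16
    for it in range(6):
        ax=np.array([np.cos(yaw),np.sin(yaw)]);nx=np.array([-ax[1],ax[0]])
        c=q.mean(0) if it==0 else c
        s=(q-c)@ax; w=(q-c)@nx
        g=w>0
        A=np.c_[s,g,~g]; sol=np.linalg.lstsq(A,w,rcond=None)[0]
        yaw+=np.arctan(sol[0]); c=c+nx*(sol[1]+sol[2])/2
    print(n,len(q),'yaw',yaw,'c',c,'sep',sol[1]-sol[2],'s',s.min(),s.max(),'mid',c+ax*(np.percentile(s,1)+np.percentile(s,99))/2, np.histogram(w,np.arange(-.02,.021,.002))[0])
    # plate
    sel=(P[...,2]>0.006)&(P[...,2]<0.02)&(P[...,0]>.38)&(P[...,0]<.7)&(P[...,1]>-.02)&(P[...,1]<.33)
    m=cv2.morphologyEx(sel.astype(np.uint8),cv2.MORPH_OPEN,np.ones((3,3)))
    v,u=np.nonzero(m); q=np.array([ray(d,a,b,.01) for a,b in zip(u,v)])[:,:2]
    s=(q-c)@ax;w=(q-c)@nx
    print('plate s',np.percentile(s,[.5,99.5]),'w',np.percentile(w,[.5,99.5]), 'mid', c+ax*np.percentile(s,[.5,99.5]).mean(), cv2.minAreaRect((q*1000).astype(np.float32)))
    # rack top
    sel=(P[...,2]>0.016)&(P[...,2]<0.035)&(P[...,0]>.33)&(P[...,0]<.66)&(P[...,1]>-.34)&(P[...,1]<-.18)
    m=cv2.morphologyEx(sel.astype(np.uint8),cv2.MORPH_OPEN,np.ones((2,2)))
    k,l,st,_=cv2.connectedComponentsWithStats(m); i=1+np.argmax(st[1:,4])
    v,u=np.nonzero(l==i); q=np.array([ray(d,a,b,.024) for a,b in zip(u,v)])[:,:2]
    print('rack',cv2.minAreaRect((q*1000).astype(np.float32)))
```

```text
top0 353 yaw -0.08924994642276575 c [0.53672206 0.05928746] sep 0.019694019764518404 s -0.0868776648706406 0.09054762911113419 mid [0.53834671 0.05914208] [ 0  0  0 24 53 52 32  0  0  0  0  0  0 49 51 53 39  0  0  0]
plate s [-0.097346    0.10091987] w [-0.04617205  0.2008795 ] mid [0.53850188 0.05912819] ((545.9053955078125, 136.97158813476562), (250.66709899902344, 200.03099060058594), 84.88777160644531)
rack ((489.915283203125, -269.26409912109375), (34.630130767822266, 244.37261962890625), 80.9241714477539)
side0 1014 yaw -0.08947207704970243 c [0.53588738 0.0630549 ] sep 0.020409238354194163 s -0.08607489295867142 0.09220367715597258 mid [0.5384585  0.06282424] [15 59 66 69 67 72 72 69 51  5  0  5 73 75 74 76 75 69 22  0]
plate s [-0.09625311  0.10239963] w [-0.03890374  0.20130673] mid [0.53894835 0.06278029] ((546.2801513671875, 137.91819763183594), (253.67335510253906, 201.04530334472656), 84.97447204589844)
rack ((490.65771484375, -259.1401672363281), (48.66618728637695, 246.37625122070312), 81.0745620727539)
```

Run:
```python
from h import *
yaw=-.0893; c=np.array([.5385,.0595]); ax=np.array([np.cos(yaw),np.sin(yaw)]);nx=np.array([-ax[1],ax[0]])
s=np.arange(-.05,.0501,.0005)
for n in('top0','side0'):
    d=dict(np.load(f'pics/{n}.npz')); g=cv2.cvtColor(d['image'],cv2.COLOR_RGB2GRAY).astype(np.float32)
    for y in(0,.115,.172):
        spec=0
        for dy,z in((-.003,.052),(0,.052),(.003,.052),(.006,.051),(.009,.049),(-.006,.051)):
            X=np.c_[c+s[:,None]*ax+(y+dy)*nx,np.full(len(s),z)]
            uv=np.array([proj(d,x) for x in X]).astype(np.float32)
            p=cv2.remap(g,uv[:,:1].copy(),uv[:,1:].copy(),cv2.INTER_CUBIC)[:,0]
            p=p-np.polyval(np.polyfit(s,p,3),s); p*=np.hanning(len(p))
            f=[abs((p*np.exp(-2j*np.pi*s/L)).sum()) for L in np.arange(.007,.0135,.0005)]
            spec=spec+np.array(f)
        print(n,y,dict(zip(np.arange(7,13.5,.5),spec.round(0).astype(int))))
```

```text
top0 0 {np.float64(7.0): np.int64(118), np.float64(7.5): np.int64(191), np.float64(8.0): np.int64(202), np.float64(8.5): np.int64(185), np.float64(9.0): np.int64(370), np.float64(9.5): np.int64(689), np.float64(10.0): np.int64(836), np.float64(10.5): np.int64(822), np.float64(11.0): np.int64(770), np.float64(11.5): np.int64(772), np.float64(12.0): np.int64(808), np.float64(12.5): np.int64(818), np.float64(13.0): np.int64(779)}
top0 0.115 {np.float64(7.0): np.int64(171), np.float64(7.5): np.int64(292), np.float64(8.0): np.int64(347), np.float64(8.5): np.int64(229), np.float64(9.0): np.int64(122), np.float64(9.5): np.int64(176), np.float64(10.0): np.int64(247), np.float64(10.5): np.int64(670), np.float64(11.0): np.int64(1287), np.float64(11.5): np.int64(1753), np.float64(12.0): np.int64(1899), np.float64(12.5): np.int64(1731), np.float64(13.0): np.int64(1366)}
top0 0.172 {np.float64(7.0): np.int64(279), np.float64(7.5): np.int64(890), np.float64(8.0): np.int64(1178), np.float64(8.5): np.int64(700), np.float64(9.0): np.int64(198), np.float64(9.5): np.int64(248), np.float64(10.0): np.int
[... 817 characters left out ...]
64(9.5): np.int64(150), np.float64(10.0): np.int64(805), np.float64(10.5): np.int64(2524), np.float64(11.0): np.int64(4451), np.float64(11.5): np.int64(5769), np.float64(12.0): np.int64(6089), np.float64(12.5): np.int64(5505), np.float64(13.0): np.int64(4377)}
side0 0.172 {np.float64(7.0): np.int64(439), np.float64(7.5): np.int64(3539), np.float64(8.0): np.int64(5388), np.float64(8.5): np.int64(3647), np.float64(9.0): np.int64(1182), np.float64(9.5): np.int64(214), np.float64(10.0): np.int64(236), np.float64(10.5): np.int64(168), np.float64(11.0): np.int64(176), np.float64(11.5): np.int64(175), np.float64(12.0): np.int64(193), np.float64(12.5): np.int64(211), np.float64(13.0): np.int64(242)}
```

```bash
cat >> h.py <<'E'
def go(target,xang=None,s=None):
    s=s or manip.read_state(); R=np.array(s['tcp_rot']); p=np.array(s['tcp_pos'])
    t=np.array(target,float)
    sh=R.T@(t-p)*1000
    a=np.degrees(np.arctan2(R[1,0],R[0,0])); turn=None if xang is None else -((xang-a+180)%360-180)
    print('t',round(s['time_s'],2),'tcp',(p*1000).round(1),'xang',a.round(2),'tilt',R[2].round(4),'F',np.round(s['wrist_force'],1),'w',round(s['width']*1000,1))
    print('shift',sh.round(1),'turn',turn if turn is None else round(turn,2))
def stand(x,y=0.,z=.1):
    yaw=-.0893; c=np.array([.5385,.0595]); q=c+x*np.array([np.cos(yaw),np.sin(yaw)])+y*np.array([-np.sin(yaw),np.cos(yaw)]); return np.r_[q,z]
E
python3 -c "
from h import *
go([.492,-.266,.13],-99.1)
d=imaging"
```

```text
t 0.1 tcp [ 215.  -559.5  230.5] xang -68.98 tilt [-1.8e-03 -1.0e+00  2.0e-04] F [-0.6  0.7  0.1] w 85.1
shift [-174.4  100.9  363.8] turn 30.12
```

Emit:
jog_arm --rows '[-175,100,364,30,-175,100,364,30,-175,100,364,30,-175,100,364,30,-175,100,364,30,-175,100,364,30,-175,100,364,30,-175,100,364,30]' --jaw 0.5 --grip_force 30

```text
time_s: 0.77
tcp_pos: [0.4344, -0.3266, 0.1518]
tcp_rot: [[-0.156, -0.0, 0.988], [-0.988, 0.0, -0.156], [-0.0, -1.0, -0.0]]
wrist_force: [-0.0, -0.3, 0.3]
width: 0.0425
```

```bash
python3 -c "
from h import *
go([.492,-.266,.11],-99.1)"
```

```text
t 0.77 tcp [ 434.4 -326.6  151.8] xang -99.0 tilt [-3.e-04 -1.e+00 -4.e-04] F [-0.  -0.3  0.3] w 42.5
shift [-68.9  41.8  47.4] turn 0.1
```

Emit:
jog_arm --rows '[-69,42,47,0,-69,42,47,0,-69,42,47,0,-69,42,47,0]'

```text
time_s: 1.1
tcp_pos: [0.4911, -0.2645, 0.1085]
tcp_rot: [[-0.152, -0.003, 0.988], [-0.988, 0.003, -0.152], [-0.002, -1.0, -0.003]]
wrist_force: [1.1, 0.8, 0.5]
width: 0.0428
```

```bash
python3 -c "
from h import *
go([.492,-.266,.11],-99.1)
snap('side','s1');snap('top','t1')
go([.492,-.266,.039],-99.1)
a=cv2.imread('pics/s1.png');b=cv2.imread('pics/t1.png')
cv2.imwrite('pics/s1c.png',cv2.resize(a[120:260,240:440],None,fx=4,fy=4,interpolation=cv2.INTER_CUBIC))
"
```

```text
t 1.1 tcp [ 491.1 -264.5  108.5] xang -98.76 tilt [-0.0023 -1.     -0.0034] F [1.1 0.8 0.5] w 42.8
shift [ 1.4 -1.5  1.2] turn 0.34
t 1.2 tcp [ 490.5 -267.6  110.3] xang -98.91 tilt [ 0.    -1.    -0.001] F [ 0.6 -0.6  0.2] w 42.7
shift [-1.8 71.3  1.3] turn 0.19
```

View pics/s1c.png

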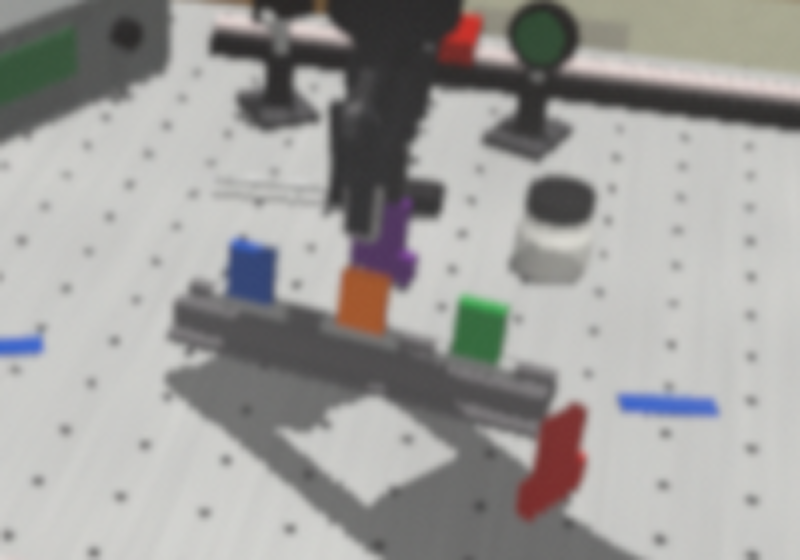

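Emit:
jog_arm --rows '[-1,40,1,0,-1,71,1,0,-1,71,1,0,-1,71,1,0,-1,71,1,0]'

```text
time_s: 1.62
tcp_pos: [0.4922, -0.2683, 0.041]
tcp_rot: [[-0.158, 0.001, 0.988], [-0.988, -0.001, -0.158], [0.001, -1.0, 0.001]]
wrist_force: [0.5, -0.2, -0.3]
width: 0.0425
```

```bash
python3 -c "
from h import *
go([.492,-.266,.039],-99.1)"
```

```text
t 1.62 tcp [ 492.2 -268.3   41. ] xang -99.06 tilt [ 8.0e-04 -1.0e+00  1.4e-03] F [ 0.5 -0.2 -0.3] w 42.5
shift [-2.2  2.  -0.5] turn 0.04
```

Emit:
jog_arm --rows '[-2,2,0,0,-2,2,0,0,-2,2,0,0,-2,2,0,0,-2,2,0,0,-2,2,0,0]' --jaw 0 --grip_force 30

```text
time_s: 2.12
tcp_pos: [0.4931, -0.2654, 0.0389]
tcp_rot: [[-0.156, 0.002, 0.988], [-0.988, -0.001, -0.156], [0.001, -1.0, 0.002]]
wrist_force: [-0.7, -0.6, 6.7]
width: 0.0097
```

```bash
python3 -c "
from h import *
go([.492,-.266,.039],-99.1)"
```

```text
t 2.12 tcp [ 493.1 -265.4   38.9] xang -98.97 tilt [ 0.0012 -1.      0.002 ] F [-0.7 -0.6  6.7] w 9.7
shift [ 0.8 -0.1 -1. ] turn 0.13
```

Emit:
jog_arm --rows '[0,-15,0,0,0,-40,0,0,0,-75,0,0,0,-110,0,0,0,-110,0,0,0,-110,0,0]'

```text
time_s: 2.62
tcp_pos: [0.4939, -0.2658, 0.1501]
tcp_rot: [[-0.156, 0.005, 0.988], [-0.988, -0.003, -0.156], [0.003, -1.0, 0.005]]
wrist_force: [0.2, 0.6, -1.3]
width: 0.0096
```

```bash
python3 -c "
from h import *
go(stand(0,0,.14),-95.12)
print(stand(0,0,.14))"
```

```text
t 2.62 tcp [ 493.9 -265.8  150.1] xang -98.97 tilt [ 0.0025 -1.      0.0052] F [ 0.2  0.6 -1.3] w 9.6
shift [-328.3    9.3   -6.7] turn -3.85
[0.5385 0.0595 0.14  ]
```

Emit:
jog_arm --rows '[-25,0,0,-1,-65,3,-2,-2,-105,9,-3,-3.9,-145,9,-4,-3.9,-185,9,-5,-3.9,-225,9,-6,-3.9,-265,9,-6.7,-3.9,-300,9,-6.7,-3.9]'

```text
time_s: 3.28
tcp_pos: [0.5308, 0.0352, 0.137]
tcp_rot: [[-0.088, -0.003, 0.996], [-0.996, 0.001, -0.088], [-0.0, -1.0, -0.003]]
wrist_force: [0.1, -0.2, -1.1]
width: 0.0095
```

Emit:
jog_arm --rows '[-20,0,0,0,-28,0,0,0,-28,0,0,0,-28,0,0,0]'

```text
time_s: 3.62
tcp_pos: [0.5341, 0.0602, 0.1375]
tcp_rot: [[-0.087, -0.002, 0.996], [-0.996, -0.0, -0.087], [0.001, -1.0, -0.002]]
wrist_force: [0.0, 0.2, -0.8]
width: 0.0098
```

```bash
python3 -c "
from h import *
go(stand(0,0,.14),-95.12)
d=snap('side','s2'); d2=snap('top','t2')
go(stand(0,0,.14),-95.12)
a=cv2.imread('pics/s2.png')
cv2.imwrite('pics/s2c.png',cv2.resize(a[160:340,180:380],None,fx=4,fy=4,interpolation=cv2.INTER_CUBIC)[:600])
b=cv2.imread('pics/t2.png')
cv2.imwrite('pics/t2c.png',cv2.resize(b[160:290,130:290],None,fx=5,fy=4.6,interpolation=cv2.INTER_CUBIC)[:600])
"
```

```text
t 3.62 tcp [534.1  60.2 137.5] xang -95.01 tilt [ 7.e-04 -1.e+00 -2.e-03] F [ 0.   0.2 -0.8] w 9.8
shift [ 0.3 -2.5  4.5] turn 0.11
t 3.72 tcp [534.5  59.2 137.9] xang -95.14 tilt [ 5.0e-04 -1.0e+00 -1.2e-03] F [ 0.4  0.2 -1.1] w 9.6
shift [-0.6 -2.1  4. ] turn -0.02
```

View pics/s2c.png

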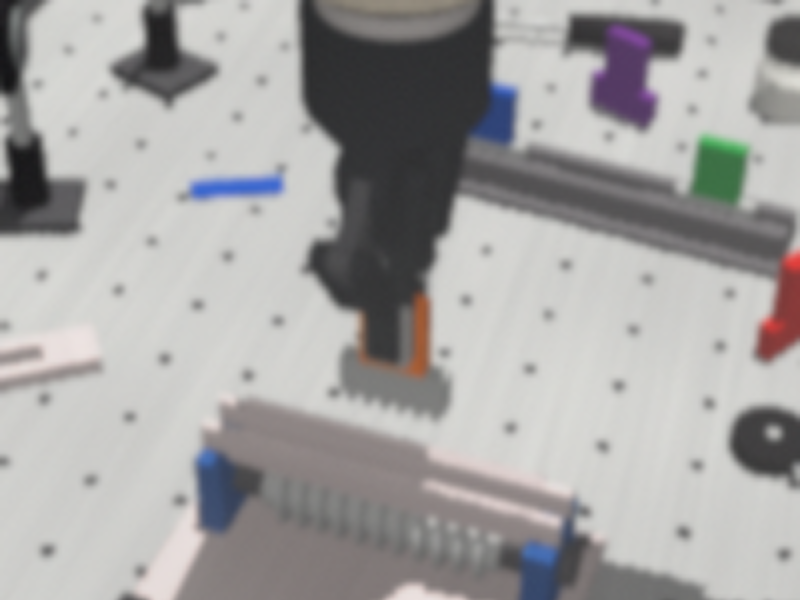

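View pics/t2c.png

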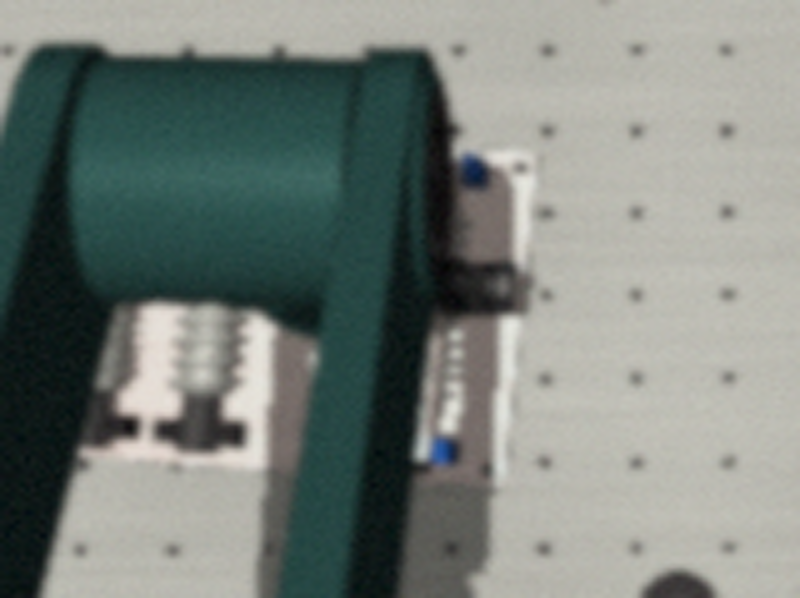

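```bash
python3 -c "
from h import *
d=dict(np.load('pics/s2.npz'));a=cv2.imread('pics/s2.png')
cv2.imwrite('pics/s2d.png',cv2.resize(a[235:275,255:300],None,fx=16,fy=14,interpolation=cv2.INTER_CUBIC))
g=cv2.cvtColor(a,cv2.COLOR_BGR2GRAY).astype(np.float32)
s=np.arange(-.024,.0241,.0005)
for z in (.102,.104,.106,.108,.110,.112):
    X=np.array([stand(q-.004,.005,z) for q in s]); uv=np.array([proj(d,x) for x in X]).astype(np.float32)
    p=cv2.remap(g,uv[:,:1].copy(),uv[:,1:].copy(),cv2.INTER_CUBIC)[:,0]
    print(z,uv[0].round(1),uv[-1].round(1),p[::4].astype(int))
    p=p-np.polyval(np.polyfit(s,p,2),s); p*=np.hanning(len(p))
    print({L:int(abs((p*np.exp(-2j*np.pi*s/L*1000)).sum())) for L in (7,8,9,10,11,12,13)})
"
```

```text
0.102 [289.8 267.5] [265.1 260.8] [209 206 206 210 210 207 204 205 207 208 207 208 210 208 204 204 206 207
 206 205 204 204 205 206 207]
{7: 18, 8: 35, 9: 36, 10: 25, 11: 17, 12: 23, 13: 32}
0.104 [289.8 266.6] [265.1 259.9] [207 202 201 205 206 201 196 199 205 203 198 202 206 201 195 200 203 200
 196 199 201 198 197 202 204]
{7: 69, 8: 100, 9: 75, 10: 36, 11: 13, 12: 18, 13: 24}
0.106 [289.8 265.8] [265.  259.1] [201 191 189 196 197 188 183 190 198 192 184 192 198 187 180 191 198 188
 179 189 196 186 180 191 194]
{7: 130, 8: 199, 9: 147, 10: 66, 11: 20, 12: 26, 13: 32}
0.108 [289.9 265. ] [265.  258.3] [193 172 168 182 183 168 165 179 184 171 165 179 183 166 161 178 185 166
 158 176 183 167 159 177 179]
{7: 164, 8: 282, 9: 217, 10: 103, 11: 33, 12: 30, 13: 36}
0.11 [289.9 264.2] [265.  257.5] [178 151 149 166 165 147 147 163 164 148 149 165 161 143 144 163 164 145
 145 161 163 147 144 160 163]
{7: 174, 8: 287, 9: 216, 10: 108, 11: 47, 12: 36, 13: 36}
0.112 [289.9 263.3] [265.  256.7] [158 137 136 146 144 132 134 143 141 132 135 147 140 128 133 145 141 130
 134 145 143 132 133 145 154]
{7: 130, 8: 199, 9: 149, 10: 79, 11: 40, 12: 27, 13: 23}
```

View pics/s2d.png

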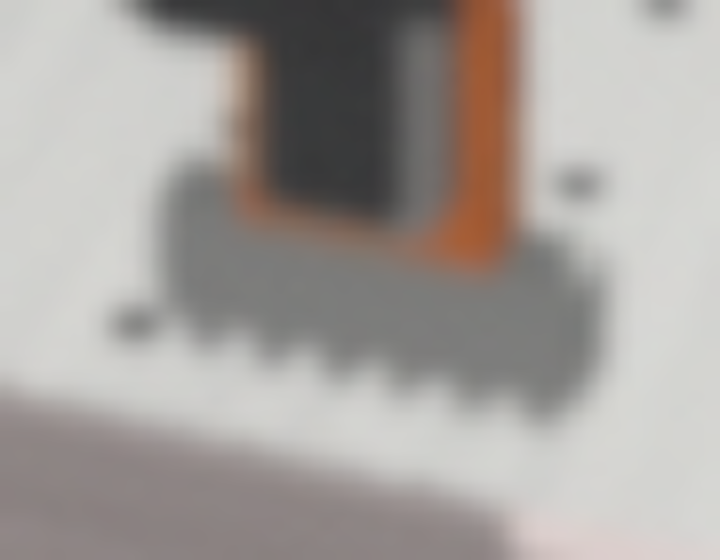

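```bash
python3 -c "
from h import *
go([.4931,-.2655,.13],-99)"
```

```text
t 3.72 tcp [534.5  59.2 137.9] xang -95.14 tilt [ 5.0e-04 -1.0e+00 -1.2e-03] F [ 0.4  0.2 -1.1] w 9.6
shift [327.1   8.1 -12.1] turn 3.86
```

Emit:
jog_arm --rows '[25,0,-2,1,65,2,-4,2,105,4,-6,3,145,7,-8,3.9,185,7,-10,3.9,225,7,-12,3.9,265,7,-14,3.9,300,7,-16,3.9]'

```text
time_s: 4.38
tcp_pos: [0.4909, -0.2409, 0.1315]
tcp_rot: [[-0.159, 0.0, 0.987], [-0.987, -0.001, -0.159], [0.001, -1.0, 0.0]]
wrist_force: [1.9, -0.1, -2.5]
width: 0.0097
```

Emit:
jog_arm --rows '[20,0,-2,0,26,0,-2,0,26,0,-2,0,26,0,-2,0]'

```text
time_s: 4.72
tcp_pos: [0.4856, -0.2623, 0.1312]
tcp_rot: [[-0.158, -0.001, 0.987], [-0.987, 0.001, -0.158], [-0.001, -1.0, -0.001]]
wrist_force: [-0.1, 1.0, -0.7]
width: 0.0096
```

```bash
python3 -c "
from h import *
go([.4931,-.2655,.04],-99)"
```

```text
t 4.72 tcp [ 485.6 -262.3  131.2] xang -99.11 tilt [-1.e-03 -1.e+00 -8.e-04] F [-0.1  1.  -0.7] w 9.6
shift [ 2.1 91.2  8. ] turn -0.11
```

Emit:
jog_arm --rows '[2,30,8,0,2,55,8,0,2,55,8,0,2,55,8,0,2,55,8,0]'

```text
time_s: 5.13
tcp_pos: [0.4943, -0.2645, 0.0772]
tcp_rot: [[-0.155, -0.0, 0.988], [-0.988, 0.0, -0.155], [-0.0, -1.0, -0.0]]
wrist_force: [-0.3, -0.2, 0.0]
width: 0.0097
```

```bash
python3 -c "
from h import *
for i in range(3):
  go([.4931,-.2655,.04],-99); snap('top','tx')"
```

```text
t 5.13 tcp [ 494.3 -264.5   77.2] xang -98.91 tilt [-3.e-04 -1.e+00 -2.e-04] F [-0.3 -0.2  0. ] w 9.7
shift [ 1.1 37.2 -1. ] turn 0.09
t 5.18 tcp [ 494.8 -265.1   77.7] xang -98.92 tilt [ 5.0e-04 -1.0e+00  1.3e-03] F [ 0.2  0.2 -0.4] w 10.0
shift [ 0.6 37.7 -1.6] turn 0.08
t 5.23 tcp [ 494.9 -265.5   77.9] xang -98.94 tilt [ 9.0e-04 -1.0e+00  1.9e-03] F [-0.3 -0.2 -0.9] w 9.4
shift [ 0.3 37.9 -1.9] turn 0.06
```

Emit:
jog_arm --rows '[0.3,10,-1.7,0,0.3,20,-1.7,0,0.3,28,-1.7,0,0.3,32,-1.7,0,0.3,35,-1.7,0,0.3,37,-1.7,0,0.3,37.5,-1.7,0,0.3,37.5,-1.7,0]'

```text
time_s: 5.95
tcp_pos: [0.492, -0.2654, 0.039]
tcp_rot: [[-0.156, -0.001, 0.988], [-0.988, 0.001, -0.156], [-0.0, -1.0, -0.001]]
wrist_force: [-0.9, 0.5, 0.3]
width: 0.0094
```

Emit:
jog_arm --rows '[0,0,0,0,0,0,0,0,0,0,0,0,0,-30,0,0,0,-60,0,0,0,-60,0,0]' --jaw 0.4

```text
time_s: 6.45
tcp_pos: [0.4954, -0.2676, 0.1037]
tcp_rot: [[-0.156, 0.007, 0.988], [-0.988, -0.005, -0.156], [0.004, -1.0, 0.008]]
wrist_force: [0.6, -0.9, -0.1]
width: 0.0345
```

```bash
python3 -c "
from h import *
go([.4198,-.2542,.10],-99.1)
snap('side','s3')
go([.4198,-.2542,.10],-99.1)
a=cv2.imread('pics/s3.png')
cv2.imwrite('pics/s3c.png',cv2.resize(a[140:260,240:440],None,fx=4,fy=4,interpolation=cv2.INTER_CUBIC))"
```

```text
t 6.45 tcp [ 495.4 -267.6  103.7] xang -98.98 tilt [ 0.0036 -1.      0.0075] F [ 0.6 -0.9 -0.1] w 34.5
shift [ -1.5   3.1 -76.8] turn 0.12
t 6.5 tcp [ 494.7 -267.2  101.9] xang -98.98 tilt [ 0.0029 -1.      0.0061] F [-0.1  0.2 -0.1] w 33.9
shift [ -1.1   1.4 -76. ] turn 0.12
```

View pics/s3c.png

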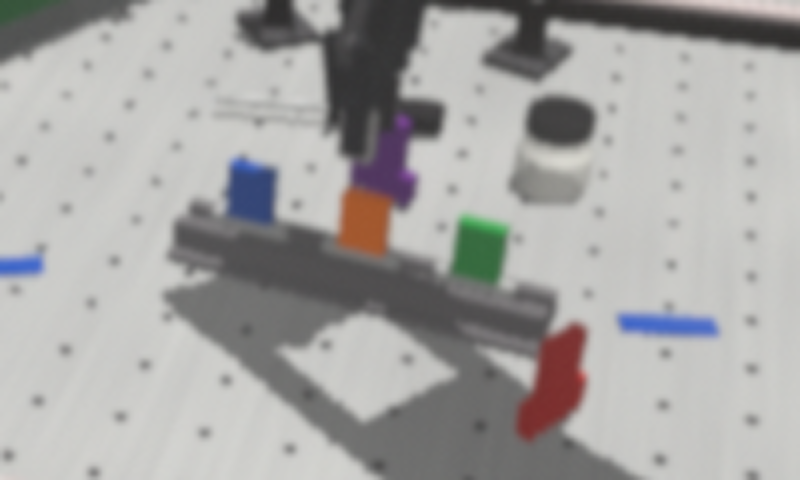

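Emit:
jog_arm --rows '[-1,0,-38,0,-1,0,-75,0,-1,0,-75,0,-1,0,-75,0,-1,0,-75,0]'

```text
time_s: 6.92
tcp_pos: [0.4186, -0.2531, 0.0987]
tcp_rot: [[-0.157, 0.001, 0.988], [-0.988, -0.0, -0.157], [0.0, -1.0, 0.001]]
wrist_force: [0.9, -0.7, 0.9]
width: 0.0343
```

```bash
python3 -c "
from h import *
for i in range(2):
  go([.4198,-.2542,.039],-99.1); snap('top','tx')"
```

```text
t 6.92 tcp [ 418.6 -253.1   98.7] xang -99.02 tilt [ 1.e-04 -1.e+00  5.e-04] F [ 0.9 -0.7  0.9] w 34.3
shift [ 0.9 59.7  1.3] turn 0.08
t 6.97 tcp [ 419.4 -253.5   98.9] xang -99.0 tilt [ 5.0e-04 -1.0e+00  1.2e-03] F [ 0.5 -0.7 -0.4] w 34.3
shift [ 0.6 59.9  0.5] turn 0.1
```

Emit:
jog_arm --rows '[0.6,30,0.5,0,0.6,55,0.5,0,0.6,59.5,0.5,0,0.6,59.5,0.5,0,0.6,59.5,0.5,0]'

```text
time_s: 7.43
tcp_pos: [0.4194, -0.2537, 0.0396]
tcp_rot: [[-0.156, -0.0, 0.988], [-0.988, 0.0, -0.156], [-0.0, -1.0, -0.0]]
wrist_force: [0.8, -0.8, 0.8]
width: 0.0343
```

Emit:
jog_arm --rows '[0,0,0,0,0,0,0,0,0,0,0,0,0,0,0,0,0,0,0,0,0,0,0,0]' --jaw 0 --grip_force 30

```text
time_s: 7.93
tcp_pos: [0.4197, -0.2541, 0.0406]
tcp_rot: [[-0.156, 0.002, 0.988], [-0.988, -0.001, -0.156], [0.001, -1.0, 0.002]]
wrist_force: [0.6, 0.5, 7.2]
width: 0.0091
```

```bash
python3 -c "
from h import *
go(stand(0,0,.14),-95.12)"
```

```text
t 7.93 tcp [ 419.7 -254.1   40.6] xang -98.99 tilt [ 0.001  -1.      0.0023] F [0.6 0.5 7.2] w 9.1
shift [-328.2  -99.6   68.5] turn -3.87
```

Emit:
jog_arm --rows '[0,-15,0,0,0,-45,0,0,0,-80,0,0,-25,-100,5,0,-62,-100,13,-1,-98,-100,21,-2,-134,-100,29,-3.9,-170,-100,37,-3.9]'

```text
time_s: 8.6
tcp_pos: [0.482, -0.0899, 0.1401]
tcp_rot: [[-0.088, 0.001, 0.996], [-0.996, -0.0, -0.088], [0.0, -1.0, 0.001]]
wrist_force: [0.4, -0.3, -0.8]
width: 0.0093
```

Emit:
jog_arm --rows '[-38,0,8,0,-76,0,16,0,-114,0,24,0,-145,0,34,0,-160,0,34,0,-160,0,34,0,-160,0,34,0]'

```text
time_s: 9.18
tcp_pos: [0.5295, 0.0656, 0.1395]
tcp_rot: [[-0.086, -0.0, 0.996], [-0.996, -0.0, -0.086], [0.0, -1.0, -0.0]]
wrist_force: [-0.4, -0.3, -1.2]
width: 0.0097
```

```bash
python3 -c "
from h import *
go(stand(0,0,.14),-95.12)
d=snap('side','s4')
go(stand(0,0,.14),-95.12)
P=manip.read_state()['tcp_pos']
a=cv2.imread('pics/s4.png')
u,v=proj(d,[P[0],P[1]+.005,P[2]-.03]).astype(int); print(u,v)
cv2.imwrite('pics/s4d.png',cv2.resize(a[v-30:v+15,u-25:u+25],None,fx=14,fy=13,interpolation=cv2.INTER_CUBIC))
"
```

```text
t 9.18 tcp [529.5  65.6 139.5] xang -94.95 tilt [ 3.e-04 -1.e+00 -5.e-04] F [-0.4 -0.3 -1.2] w 9.7
shift [ 5.3 -0.5  9.5] turn 0.17
t 9.23 tcp [529.3  64.8 139.4] xang -95.02 tilt [ 5.e-04 -1.e+00 -6.e-04] F [-0.3 -0.1 -0.8] w 9.2
shift [ 4.5 -0.6  9.6] turn 0.1
279 263
```

View pics/s4d.png

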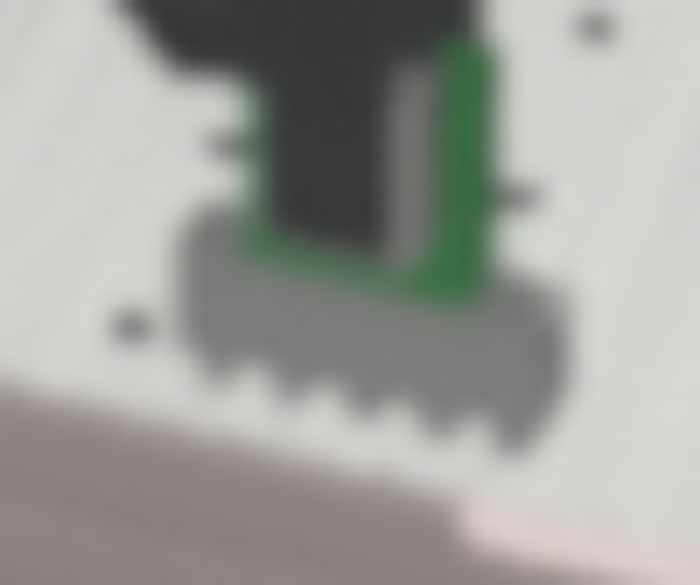

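Emit:
jog_arm --rows '[4.5,0,9.5,0.1,4.5,0,9.5,0.1,4.5,10,9.5,0.1,4.5,20,9.5,0.1,4.5,20,9.5,0.1]'

```text
time_s: 9.65
tcp_pos: [0.537, 0.059, 0.117]
tcp_rot: [[-0.092, -0.004, 0.996], [-0.996, 0.0, -0.092], [0.0, -1.0, -0.004]]
wrist_force: [0.0, 0.4, -0.9]
width: 0.0094
```

```bash
python3 -c "
from h import *
for i in range(3):
  go(stand(0,0,.100),-95.12); d=snap('side','s5')
a=cv2.imread('pics/s5.png')
cv2.imwrite('pics/s5c.png',cv2.resize(a[200:320,210:350],None,fx=5,fy=5,interpolation=cv2.INTER_CUBIC))
"
```

```text
t 9.65 tcp [537.  59. 117.] xang -95.25 tilt [ 2.0e-04 -1.0e+00 -4.3e-03] F [ 0.   0.4 -0.9] w 9.4
shift [-0.6 17.   1.5] turn -0.13
t 9.7 tcp [537.2  59.2 117.7] xang -95.23 tilt [ 2.e-04 -1.e+00 -4.e-03] F [-0.2  0.1 -1.9] w 9.5
shift [-0.4 17.7  1.3] turn -0.11
t 9.75 tcp [537.8  59.3 118.3] xang -95.22 tilt [ 1.0e-04 -1.0e+00 -2.7e-03] F [-0.8  0.3 -1.6] w 9.7
shift [-0.2 18.3  0.7] turn -0.1
```

View pics/s5c.png

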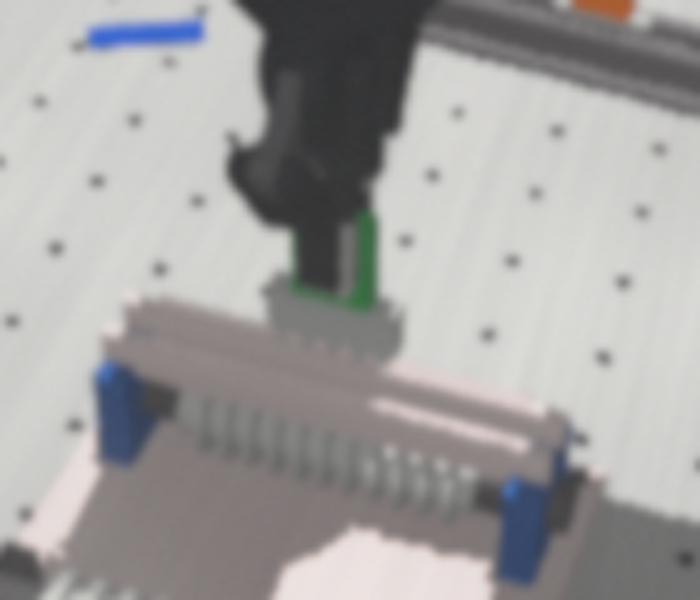

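Emit:
jog_arm --rows '[0,5,0.5,0,0,9,0.5,0,0,13,0.5,0,0,16,0.5,0,0,18,0.5,0,0,18,0.5,0]'

```text
time_s: 10.3
tcp_pos: [0.5391, 0.0597, 0.1009]
tcp_rot: [[-0.09, -0.001, 0.996], [-0.996, 0.0, -0.09], [-0.0, -1.0, -0.001]]
wrist_force: [-0.4, 0.1, -1.5]
width: 0.0097
```

```bash
python3 -c "
from h import *
for i in range(2):
  go(stand(0,0,.088),-95.12); d=snap('side','s6')
a=cv2.imread('pics/s6.png')
cv2.imwrite('pics/s6c.png',cv2.resize(a[200:320,210:350],None,fx=5,fy=5,interpolation=cv2.INTER_CUBIC))
"
```

```text
t 10.3 tcp [539.1  59.7 100.9] xang -95.18 tilt [-0.    -1.    -0.001] F [-0.4  0.1 -1.5] w 9.7
shift [ 0.2 12.9 -0.5] turn -0.06
t 10.35 tcp [539.3  59.7 101.2] xang -95.18 tilt [-1.e-04 -1.e+00 -6.e-04] F [-0.1  0.2 -1.3] w 9.5
shift [ 0.2 13.2 -0.7] turn -0.06
```

View pics/s6c.png

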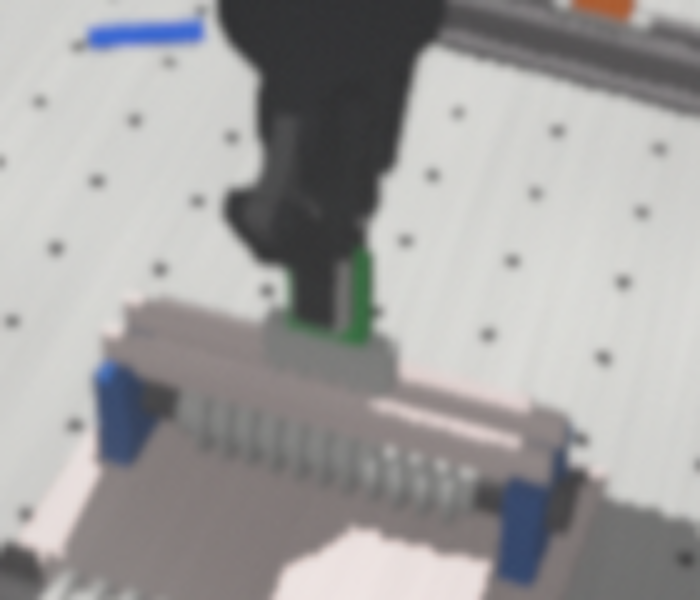

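Emit:
jog_arm --rows '[0,4,-0.5,0,0,7,-0.5,0,0,9,-0.5,0,0,11,-0.5,0,0,11.5,-0.5,0,0,12,-0.5,0]'

```text
time_s: 10.9
tcp_pos: [0.5389, 0.0597, 0.0893]
tcp_rot: [[-0.09, -0.0, 0.996], [-0.996, 0.0, -0.09], [-0.0, -1.0, -0.0]]
wrist_force: [-0.4, 0.1, -0.6]
width: 0.0096
```

Emit:
jog_arm --rows '[0,0.5,0,0,0,1,0,0,0,1.5,0,0]'

```text
time_s: 11.15
tcp_pos: [0.5391, 0.0597, 0.088]
tcp_rot: [[-0.09, 0.0, 0.996], [-0.996, 0.0, -0.09], [-0.0, -1.0, 0.0]]
wrist_force: [0.1, 0.0, -1.3]
width: 0.0091
```

Emit:
jog_arm --rows '[0,0.5,0,0,0,1,0,0,0,1.5,0,0]'

```text
time_s: 11.4
tcp_pos: [0.5391, 0.0597, 0.0866]
tcp_rot: [[-0.09, 0.0, 0.996], [-0.996, 0.0, -0.09], [-0.0, -1.0, 0.0]]
wrist_force: [-0.3, -0.2, 3.9]
width: 0.0091
```

Emit:
jog_arm --rows '[0,0,0.5,0,0,0,1,0,0,0,1.5,0]'

```text
time_s: 11.65
tcp_pos: [0.5394, 0.0596, 0.0865]
tcp_rot: [[-0.09, -0.002, 0.996], [-0.996, 0.0, -0.09], [-0.0, -1.0, -0.002]]
wrist_force: [-5.0, 1.2, 4.4]
width: 0.0094
```

Emit:
jog_arm --rows '[0,0,0.5,0,0,0,1,0,0,0,1.5,0]'

```text
time_s: 11.9
tcp_pos: [0.5427, 0.0593, 0.0865]
tcp_rot: [[-0.09, 0.001, 0.996], [-0.996, 0.0, -0.09], [-0.0, -1.0, 0.001]]
wrist_force: [-0.1, -0.2, -1.4]
width: 0.0093
```

Emit:
jog_arm --rows '[0,0,0.5,0,0,0,1,0,0,0,1.5,0]'

```text
time_s: 12.15
tcp_pos: [0.5439, 0.0592, 0.0864]
tcp_rot: [[-0.09, 0.001, 0.996], [-0.996, 0.0, -0.09], [-0.0, -1.0, 0.001]]
wrist_force: [0.8, 0.5, -1.9]
width: 0.0096
```

Emit:
jog_arm --rows '[0,0.5,0,0,0,1,0,0,0,1.5,0,0]'

```text
time_s: 12.4
tcp_pos: [0.5435, 0.0593, 0.0849]
tcp_rot: [[-0.09, -0.0, 0.996], [-0.996, 0.0, -0.09], [-0.0, -1.0, -0.0]]
wrist_force: [-0.1, -0.5, -0.9]
width: 0.0096
```

Emit:
jog_arm --rows '[0,0.4,0,0,0,0.8,0,0,0,0.8,0,0]'

```text
time_s: 12.65
tcp_pos: [0.5434, 0.0593, 0.0841]
tcp_rot: [[-0.09, -0.0, 0.996], [-0.996, 0.0, -0.09], [-0.0, -1.0, -0.0]]
wrist_force: [-0.3, 0.6, -0.6]
width: 0.0098
```

Dropping below crest height (already 2.5 mm below riding). Continue gently.

Emit:
jog_arm --rows '[0,0.4,0,0,0,0.8,0,0,0,0.8,0,0]'

```text
time_s: 12.9
tcp_pos: [0.5434, 0.0593, 0.0833]
tcp_rot: [[-0.09, -0.0, 0.996], [-0.996, 0.0, -0.09], [-0.0, -1.0, -0.0]]
wrist_force: [0.2, -0.0, -1.4]
width: 0.0097
```

Emit:
jog_arm --rows '[0,0.4,0,0,0,0.8,0,0,0,0.8,0,0]'

```text
time_s: 13.15
tcp_pos: [0.5434, 0.0592, 0.0825]
tcp_rot: [[-0.09, -0.0, 0.996], [-0.996, 0.0, -0.09], [-0.0, -1.0, -0.0]]
wrist_force: [-0.4, 0.2, -0.4]
width: 0.0094
```

Emit:
jog_arm --rows '[0,0.3,0,0,0,0.6,0,0,0,0.6,0,0]'

```text
time_s: 13.4
tcp_pos: [0.5434, 0.0593, 0.0819]
tcp_rot: [[-0.09, -0.0, 0.996], [-0.996, 0.0, -0.09], [-0.0, -1.0, -0.0]]
wrist_force: [-0.0, 0.1, -1.1]
width: 0.0098
```

Emit:
jog_arm --rows '[0,0.3,0,0,0,0.5,0,0,0,0.5,0,0]'

```text
time_s: 13.65
tcp_pos: [0.5435, 0.0593, 0.0816]
tcp_rot: [[-0.09, 0.0, 0.996], [-0.996, 0.0, -0.09], [-0.0, -1.0, 0.0]]
wrist_force: [-0.4, -0.4, 0.7]
width: 0.0092
```

Emit:
jog_arm --rows '[0,0.2,0,0,0,0.2,0,0,0,0.2,0,0,0,0.2,0,0]' --jaw 0.35

```text
time_s: 13.98
tcp_pos: [0.5435, 0.0593, 0.0813]
tcp_rot: [[-0.09, 0.0, 0.996], [-0.996, 0.0, -0.09], [-0.0, -1.0, 0.0]]
wrist_force: [0.3, 0.1, 1.0]
width: 0.03
```

Emit:
jog_arm --rows '[0,-15,0,0,0,-35,0,0,0,-60,0,0,0,-60,0,0]'

```text
time_s: 14.32
tcp_pos: [0.5465, 0.0593, 0.1453]
tcp_rot: [[-0.09, 0.007, 0.996], [-0.996, -0.0, -0.09], [-0.001, -1.0, 0.007]]
wrist_force: [0.5, 0.3, 1.0]
width: 0.0301
```

Emit:
jog_arm --rows '[41,-10,0,0,82,-20,0,0,123,-30,0,0,164,-40,0,0,205,-50,0,0,246,-50,0,0,280,-50,0,0,280,-50,0,0]'

```text
time_s: 14.98
tcp_pos: [0.5184, -0.2265, 0.1916]
tcp_rot: [[-0.095, 0.002, 0.995], [-0.995, -0.004, -0.095], [0.004, -1.0, 0.002]]
wrist_force: [-0.0, 0.1, 0.0]
width: 0.0301
```

```bash
python3 -c "
from h import *
d=snap('side','s7'); e=snap('top','t7')
a=cv2.imread('pics/s7.png'); b=cv2.imread('pics/t7.png')
cv2.imwrite('pics/s7c.png',cv2.resize(a[200:320,210:350],None,fx=5,fy=5,interpolation=cv2.INTER_CUBIC))
cv2.imwrite('pics/t7c.png',cv2.resize(b[170:290,130:290],None,fx=5,fy=5,interpolation=cv2.INTER_CUBIC))
for n,q in (('side',d),('top',e)):
  P=cloud(q); m=cv2.inRange(cv2.cvtColor(q['image'],cv2.COLOR_RGB2HSV),(50,120,60),(75,255,255))>0
  sel=m&(P[...,1]>0)&(P[...,1]<.15)&(P[...,0]>.4)&(P[...,0]<.65)
  v,u=np.nonzero(sel);print(n,sel.sum(),np.nanmedian(P[sel],0).round(4),np.nanpercentile(P[sel][:,2],[5,50,95]).round(4))
  # top face in stand x
  s=[ (ray(q,a_,b_,.11)-stand(0))[:2] for a_,b_ in zip(u,v)]; s=np.array(s)@np.array([np.cos(-.0893),np.sin(-.0893)]); print('stand x',s.min().round(4),s.max().round(4))
  print('proj tab top home',[proj(q,stand(x,0,.110)).round(1).tolist() for x in(-.0105,.0045,.0195)],'px',u.min(),u.max(),v.min(),v.max())
"
```

```text
side 78 [0.5436 0.0697 0.1104] [0.105  0.1104 0.1127]
stand x -0.0123 0.0184
proj tab top home [[281.7, 259.9], [274.0, 257.9], [266.3, 255.8]] px 265 279 258 272
top 58 [0.5431 0.0614 0.1093] [0.0882 0.1093 0.113 ]
stand x -0.0085 0.0169
proj tab top home [[211.0, 228.0], [211.7, 222.0], [212.3, 216.1]] px 208 214 217 227
```

View pics/s7c.png

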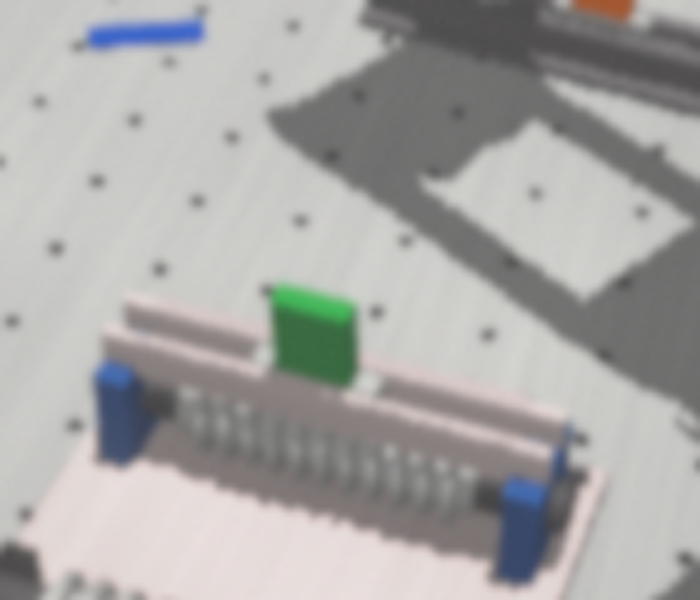

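View pics/t7.png

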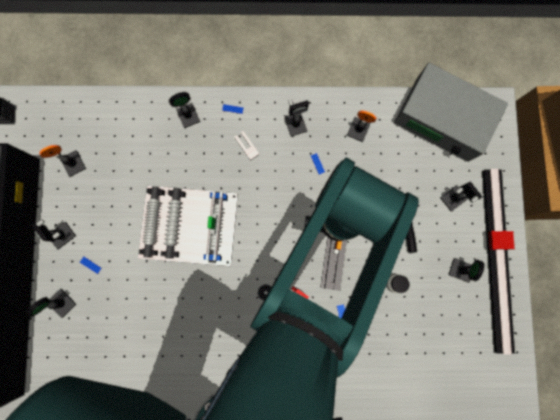

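```bash
python3 -c "
from h import *
d=snap('side','s8'); P=cloud(d); hsv=cv2.cvtColor(d['image'],cv2.COLOR_RGB2HSV)
for n,lo,hi in(('blue',(105,120,60),(125,255,255)),('orange',(8,130,90),(20,255,255))):
  m=(cv2.inRange(hsv,lo,hi)>0)&(abs(P[...,1]+.267)<.03)&(P[...,2]>.02); print(n,m.sum(),np.nanmedian(P[m],0).round(4),np.nanpercentile(P[m][:,2],95))
print(manip.job_done())"
```

```text
blue 117 [ 0.5678 -0.2744  0.0556] 0.07158218080426734
orange 154 [ 0.4924 -0.261   0.0569] 0.0717589117827411
the job is handed in; nothing more can be done
None
```

The green leaf (leaf_3) fits the screw under test. It is standing let go in the slot, fully home about 4 mm from the middle of the screw. The job is handed in at about 15 s of the 72 s allowed.

- **Screw pitch:** both cameras read about 10 mm for the screw under test, and about 12 and 8 mm for the two spares. On the screw under test the top view alone was unclear (10 to 12.5 mm scored about the same). The side view peaked clearly at 10 mm.
- **Orange leaf:** I held it above the slot and the side view showed six teeth, pitch 8 mm. I ruled it out by sight, did not try it on the thread, and put it back in its pocket.
- **Green leaf:** it has five teeth, pitch 10 mm. It first rode on the crests with about 5 N of contact. After I slid it roughly 4 mm along the screw, it sank 5 mm with almost no force and touched down softly.
- **Blue leaf:** I never picked it up, since the green one seated.

**Last checks:** the green tab's top is at 110 mm, which matches fully home (52 + 58 mm). Blue and orange are standing in the rack with their tab tops at about 70 mm. No reading exceeded about 7 N, and the arm is clear of everything. No other check failed or disagreed.

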